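# Fit the lever on the cam clamp's splined shaft and lock the board

### The job

The copper board on the engraving bed has to be clamped. Put the loose lever with the red knob on the cross-shaped brass shaft of the cam clamp, turned so that the hole matches the splines and pushed fully home, then swing it clockwise (seen from above) until the clamp is up against its stop. Let go of the lever, leave it on the shaft, and do not push the other loose things about.

Things in the scene. Friction and masses are not known exactly. Their poses are not given: they have to be found in the camera images.
- lever_hub (a point): Centre of the loose lever's grey square hub (44 x 44 mm, 30 mm high), half-way up: 15 mm above its flat underside, on the hole's axis. The cross-shaped hole (slots along x and y, each 33 x 11 mm) goes right through, so it fits in four positions a quarter turn apart. +x points to the knob, z up. Grip the hub across its +y and -y sides. The lever weighs about 0.3 kg, balanced 15 mm from the axis.
- lever_arm (a point): Middle of the lever's grey arm, 80 mm from the hole's axis along +x, half-way up. The arm is 20 mm wide and 10 mm thick, lies 9 to 19 mm above the hub's underside and ends 126 mm from the axis. Axes as the hub's.
- lever_knob (a point): The red knob of the lever, 20 mm in diameter, 115 mm from the hub's axis, top 51 mm above the hub's underside; the point lies on its axis 35 mm above the hub's underside.
- shaft_mid (a point): Point on the cam shaft's upright axis 15 mm above its shoulder, where the hub's centre comes when fully home. Above the shoulder stands a brass cross of four splines, 26 mm high: two crossed bars along the shaft's x and y, each 30 mm long, 8 mm wide, with rounded crests. x and y turn with the shaft, z is up.
- shaft_shoulder (a point): Centre of the shoulder that the hub comes to rest on, 50 mm above the table: top of a round dark collar 36 mm in diameter, at the foot of the brass splines. A round eccentric steel cam lies below it, its top 34 mm above the table.
- cam_shaft (a joint): Angle of the cam shaft in rad: 0 released, growing clockwise seen from above, 1.2 at the stop (locked against the board). Stiff: it stays where it is left and takes about 0.25 N m to turn (about 3 N at the knob).
- bed: The fixed aluminium engraving bed, 240 (x) x 260 (y) x 22 mm, with ribs and slots, a copper-clad board and a grey fence on it, none higher than 40 mm above the table. Origin at the centre of its underside, on the table. The cam shaft stands 35 mm from its centre along its +y.
- screwdriver: Bystander: screwdriver with orange handle, 170 mm long, lying near right.
- mouse: Bystander: black and grey computer mouse, 100 x 58 mm, 32 mm high, near left.
- bit_case: Bystander: flat clear case of engraving bits, 70 x 120 x 20 mm, at the right of the bed.
- toe_clamp: Bystander: spare aluminium toe clamp with a wing bolt, 75 x 22 mm, 46 mm high, at the far side.
- brush: Bystander: dusting brush 180 mm long, lying at the left.
- nut_cup: Bystander: small yellow plastic cup, 70 mm in diameter, 60 mm high, far left.
There are look-alikes about, which are no part of the job. Leave any pink look-alike of the part that bears lever_hub alone.

How it is judged:
By the outcome, as a careful person would: the job done as asked, in the order asked, and still so for the second after the job is handed in, with the robot touching nothing.
It also fails if it takes over 59 s, if anything falls off the work surface, if the arm or the gripper's body presses on something with over 40 N, if the wrist force passes 120 N, or if a joint passes its speed limit or range.

### The arm

A 6-joint arm with a two-finger parallel gripper is mounted at the origin on the work surface. World frame = base frame: x ahead of the robot, y to its left, z up, the work surface at z = 0. Lengths are in m, angles in rad, forces in N, time in s.
With the tool pointing down it reaches from about 0.15 to 0.775 m from the base axis. Payload 6.1 kg.
Tool frame: the origin (TCP) lies on the centre line of the jaws, within the pads' length; the fingertips stand 19 mm ahead of it and the grasp point (between the pads) is the TCP; z points along the fingers, y is the direction in which the jaws open and shut (so a half turn about z gives the same grasp; the last joint's range is limited). The gripper opens to 85 mm and grips with 20 to 120 N. Pads are 22 mm wide; open, the fingers measure 114 mm over their backs; the gripper's body (76 mm by 85 mm) begins 54 mm behind the grasp point. The pads swing forward as they close: fully open they stand 13 mm farther back than shut.
Start: joints at [-1.123, 0.126, -0.04, 1.405, 0, 1.571], TCP at [0.227, -0.473, 0.25] pointing down, gripper open.
Joint ranges: [-2.72, 2.72], [-0.95, 1.95], [-1.27, 1.35], [-1.78, 2.02], [-1.46, 1.47], [-3.14, 3.14]. Speed limits (rad/s): [2.39, 2.39, 3.01, 3.14, 3.14, 3.14].

### API

Orientations are given as a unit quaternion [w, x, y, z].
In Python, from rig import state, snapshot, camera_info, hand_in gives the robot as it stands. The module is installed in compiled form; this text tells all that it offers.
- The arm moves only by the tool arm_command, never from a script. Its argument "deltas" is a list of rows, each an object with "fingers": the closure, from -1 (fully open) to 1 (shut); "slide": the shift along the tool's x, y, z in m, a list of three; "yaw": the turn about the tool's z in degrees. A call has 1 to 12 rows; each row shifts and turns the commanded pose from where the row before left it, along the tool's axes as they then stand; what a row does not reach is not made up. A row lasts 1/10 s, in which the tool goes at most 50 mm and 8.59 degrees, less where a joint would pass 70% of its speed; a pose out of reach is approached as far as the arm can. A call with a gripper value outside its range is refused whole. The fingers move at their own pace and stop on an object; "grip_force" is the grip in N (left out, the last holds). Time passes only in rows, so rows that do not move let the fingers close. It gives the time, the measured TCP pose, the force and the opening at its end, in the units of the state.
- state(): the state, without advancing time (a new reading comes with each control period).
- snapshot(name): name is "scene" or "top"; returns the picture (384x512x3 uint8, red, green, blue); there is no depth.
- camera_info(name): a dict with "camera_matrix" (3x3 intrinsics, pixels), "origin" and "orientation" of the camera in the world. Camera axes: x right, y down, z forward; pixel columns grow to the right and rows downward; lengths in m; the calibration is good to about 2 mm. A picture is of the moment at which its call begins. camera_info takes no time and is no camera call.
- hand_in(): hands the job in, once; it reports no verdict.
The state is a dict: "clock": time; "joint_pos": joint angles; "qvel": joint speeds; "joint_efforts": joint torques, N m; "ee_pos": TCP position; "orientation": TCP orientation; "force": force on the tool from outside, world axes, zero at the start; "ft_torque": the same for the moment, N m; "gripper_width": opening from 0.0 (shut) to 1.0 (fully open).
Only numpy, scipy, OpenCV 4.12 (cv2) and the standard library are available. Lean on these libraries where they do the work, as an engineer would, in place of code of your own. Each camera call takes 0.05 s, during which the arm holds its last target.

## Working session

There is one attempt and no reset: what is moved stays moved. The work goes in short steps, Python scripts to look and compute and a tool call to move; the robot and the scene stay as the last step left them, time stands still between calls to the robot, and variables do not carry over. Pictures are saved under pics/ and viewed, and the job is handed in when it is done.

Besides the shell and the picture viewer there is one more tool, called after "Emit:" as name(argument=value, ...) on one line, values as JSON. arm_command: Moves the arm, as the interface text tells. Its arguments: {"type":"object","properties":{"deltas":{"type":"array"},"grip_force":{"type":"number"}},"required":["deltas"]}

```bash
mkdir -p pics; ls; python3 - <<'E'
from rig import *
import cv2,numpy as np
print(state())
for n in("scene","top"):
    im=snapshot(n); np.save(f"{n}0.npy",im); cv2.imwrite(f"pics/{n}0.png",im[:,:,::-1]); i=camera_info(n); print(n,i)
E
```

```text
pics
{'clock': 0.0, 'joint_pos': array([-1.12297194e+00,  1.26394159e-01, -4.06295966e-02,  1.40539056e+00,
        2.25660086e-06,  1.57079438e+00]), 'qvel': array([-9.33990449e-05, -6.91247991e-04,  1.47311697e-04, -1.63168676e-03,
        1.41683602e-03,  6.10552978e-05]), 'joint_efforts': array([-6.96353891e-04, -4.35908139e+01,  3.52925849e+01,  1.71821803e-02,
       -1.79492672e-04, -4.07242240e-06]), 'ee_pos': array([ 0.22716325, -0.47288628,  0.24951113]), 'orientation': array([-7.89050917e-04,  9.75035692e-01,  2.22046717e-01, -1.78533249e-04]), 'force': array([ 0.46278925, -1.13240869,  0.13845067]), 'ft_torque': array([-0.03316469, -0.00552743,  0.05286069]), 'gripper_width': 0.9985131082854714}
scene {'camera_matrix': array([[459.51738278,   0.        , 257.00465649],
       [  0.        , 459.51738278, 189.52593103],
       [  0.        ,   0.        ,   1.        ]]), 'origin': array([ 1.43458688, -0.12305169,  0.97275964]), 'orientation': array([-0.30037146,  0.70420631,  0.59042327, -0.25548157])}
top {'camera_matrix': array([[380.19108484,   0.        , 257.17739715],
       [  0.        , 380.19108484, 188.6584204 ],
       [  0.        ,   0.        ,   1.        ]]), 'origin': array([0.40771645, 0.06692133, 1.23981747]), 'orientation': array([ 0.02185276, -0.70440646,  0.70895572, -0.02675411])}
```

View pics/scene0.png

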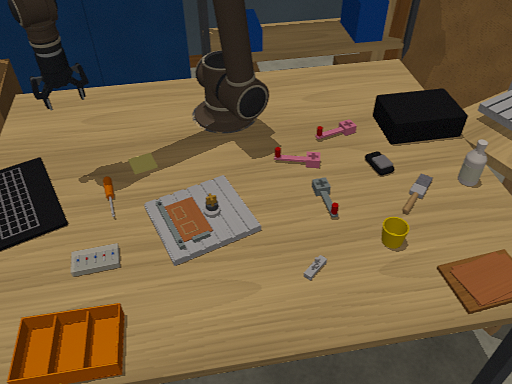

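View pics/top0.png

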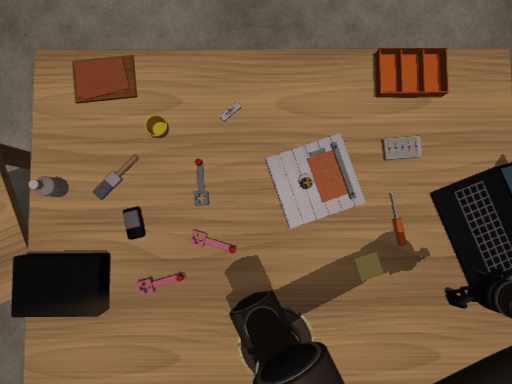

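Three levers have red knobs. In the top view the grey one has its hub at about (201,198) and knob at (199,161). The two pink look-alikes have hubs at about (198,238) and (146,286). By the description I choose the grey one. Next I check it and the shaft at (306,182) in close crops.

```bash
python3 - <<'E'
import cv2,numpy as np
t=np.load("top0.npy")[:,:,::-1]; s=np.load("scene0.npy")[:,:,::-1]
def c(im,x,y,w,h,k): return cv2.resize(im[y:y+h,x:x+w],(w*k,h*k),interpolation=cv2.INTER_NEAREST)
a=c(t,180,150,40,60,9)[:, :]; b=c(t,286,160,40,60,9)
cv2.imwrite("pics/crop_t.png",np.hstack([a,b]))
a=c(s,300,165,50,60,8); b=c(s,190,180,50,60,8)
cv2.imwrite("pics/crop_s.png",np.hstack([a,b]))
E
```

```text
(no output)
```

View pics/crop_t.png

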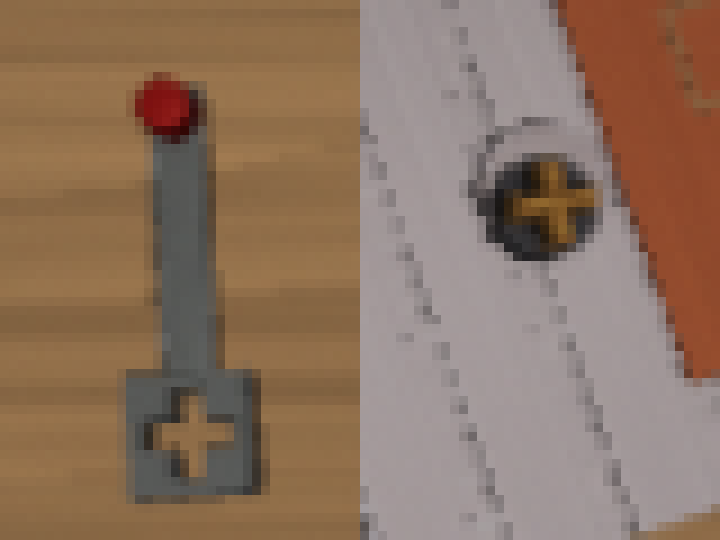

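View pics/crop_s.png

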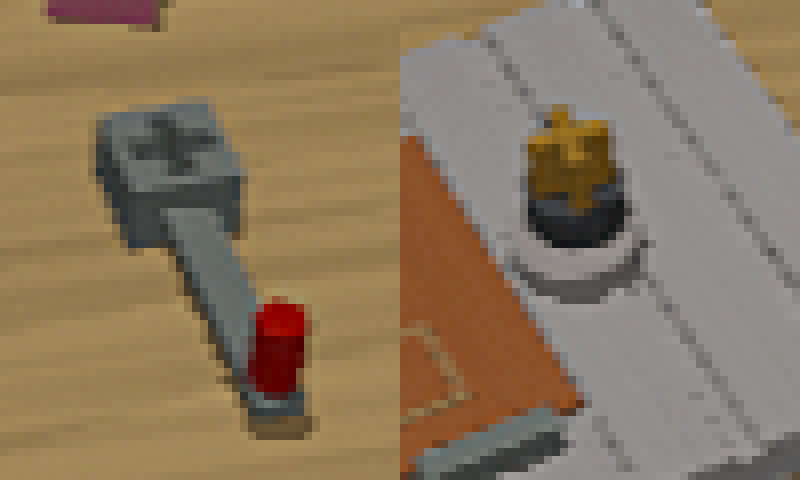

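The crop confirms a grey lever with a red knob, so the choice stands. Its cross hole is at about (201,198). The brass cross is at about (308,182) in the top view, turned only a few degrees from the image axes. Next I measure both.

```bash
cat > h.py <<'E'
import numpy as np,cv2
from rig import *
from scipy.spatial.transform import Rotation as R
def cam(n):
    i=camera_info(n); q=i["orientation"]; return i["camera_matrix"],np.array(i["origin"]),R.from_quat([q[1],q[2],q[3],q[0]]).as_matrix()
def ray(n,p):
    K,o,r=cam(n); p=np.atleast_2d(np.array(p,float)); d=np.c_[p,np.ones(len(p))]@np.linalg.inv(K).T@r.T; return o,d
def onz(n,p,z):
    o,d=ray(n,p); return o+d*((z-o[2])/d[:,2])[:,None]
def proj(n,P):
    K,o,r=cam(n); q=(np.atleast_2d(P)-o)@r@K.T; return q[:,:2]/q[:,2:]
E
python3 - <<'E'
from h import *
for n,box in (("top",(180,150,220,210)),("scene",(300,165,350,225))):
    im=np.load(n+"0.npy").astype(int); x0,y0,x1,y1=box
    c=im[y0:y1,x0:x1]; r,g,b=c[...,0],c[...,1],c[...,2]
    red=(r>110)&(g<50); ys,xs=np.nonzero(red); p=[xs.mean()+x0,ys.mean()+y0]
    print(n,"red",p,red.sum(),onz(n,p,.051))
    grey=(abs(r-b)<22)&(g>=r-3)&(g>60)
    print(grey.sum())
    if n=="top":
        print("grey rows");print("\n".join("".join('#' if v else '.' for v in row) for row in grey))
        print(g[22:57:3,12:32])
im=np.load("top0.npy").astype(int);c=im[175:192,298:316]; r,g,b=c[...,0],c[...,1],c[...,2]
print((r-b)); print(r)
E
```

```text
top red [np.float64(197.6086956521739), np.float64(161.04347826086956)] 23 [[0.5778222  0.24527367 0.051     ]]
253
grey rows
........................................
........................................
........................................
........................................
........................................
........................................
........................................
........................................
........................................
........................................
........................................
........................................
........................................
........................................
........................................
.....................#..................
.................#####..................
.................#####..................
.................######.................
.................######.................
.................######.................
.................######.................
.................######.................
.................######........
[... 4476 characters left out ...]
115 119 137 144 107 105]
 [138  59  53  25  51  93 117 115 102 120 129  72  59  69 112 155 152 140]
 [159 135  70  35  53  69  60  51  67 116 135  83  51  60 110 160 160 139]
 [162 141  54  36  53  53  44  29  51 100 135 102  51  79 136 160 160 148]
 [163 142  67  39  41  52  50  45  39  78 122 109  70 123 158 161 163 158]
 [163 159 152 124  38  37  52  50  54  67  63  81 120 158 163 162 162 160]
 [163 163 163 158 126  50  35  39  41  70 119 152 157 162 165 162 161 162]
 [165 163 162 162 159 153 151 141 127 153 158 162 162 163 164 163 161 162]
 [164 163 162 163 152 142 162 151 140 164 162 163 163 162 163 163 163 161]
 [165 164 163 163 160 157 160 160 144 133 164 163 163 163 163 163 163 161]]
```

```bash
python3 - <<'E'
from h import *
# shaft cross from top-view bar centroids (plane z=.076)
im=np.load("top0.npy").astype(float); w=im[...,0]-im[...,2]
def cy(c,r0,r1): v=np.clip(w[r0:r1,c]-20,0,None); return (v*np.arange(r0,r1)).sum()/v.sum()
def cx(r,c0,c1): v=np.clip(w[r,c0:c1]-40,0,None); return (v*np.arange(c0,c1)).sum()/v.sum()
V=np.array([[cx(r,304,310),r] for r in(178,179,180,184,185,186)]); H=np.array([[c,cy(c,179,186)] for c in(303,304,305,310,311)])
print(V,H)
Vw=onz("top",V,.076)[:,:2];Hw=onz("top",H,.076)[:,:2]
def fit(P): 
    vx,vy,x,y=cv2.fitLine(P.astype(np.float32),cv2.DIST_L2,0,1e-4,1e-4).ravel(); return np.array([vx,vy]),np.array([x,y])
dv,pv=fit(Vw*1000);dh,ph=fit(Hw*1000)
print("bar angles",np.degrees(np.arctan2(dv[1],dv[0])),np.degrees(np.arctan2(dh[1],dh[0])))
t=np.linalg.solve(np.c_[dv,-dh],ph-pv); X=pv+dv*t[0]; print("cross centre",X, proj("top",[*(X/1000),.076]), proj("scene",[*(X/1000),.076]))
# lever
g=im.astype(int); r,gg,b=g[...,0],g[...,1],g[...,2]
grey=((abs(r-b)<22)&(gg>=r-3)&(gg>60)); m=np.zeros(grey.shape,np.uint8); m[150:210,180:220]=grey[150:210,180:220]
A=np.argwhere(m[168:190])+[168,0]; rows=range(168,190)
C=np.array([[np.nonzero(m[r])[0].mean(),r] for r in rows]); da,pa=fit(onz("top",C,.019)[:,:2]*1000)
print("arm ang",np.degrees(np.arctan2(da[1],da[0])),pa)
hm=m.copy(); hm[:192]=0
cs,_=cv2.findContours(hm,cv2.RETR_EXTERNAL,cv2.CHAIN_APPROX_NONE)
c=max(cs,key=cv2.contourArea); rc=cv2.minAreaRect(c); print("hub rect",rc)
hc=onz("top",rc[0],.03)[0]*1000; print("hub ctr",hc,proj("scene",hc/1000))
kn=onz("top",[197.6,161.04],.051)[0]*1000; print("knob",kn, np.hypot(*(kn-hc)[:2]),np.degrees(np.arctan2(kn[1]-hc[1],kn[0]-hc[0])))
# scene crops rectified
for n,z,c,f in(("scene",.03,hc[:2]/1000,"hub"),("scene",.076,X/1000,"sh"),("top",.03,hc[:2]/1000,"hub"),("top",.076,X/1000,"sh")):
    q=np.array([[c[0]+a,c[1]+b_,z] for a,b_ in((.05,.05),(.05,-.05),(-.05,-.05),(-.05,.05))])
    M=cv2.getPerspectiveTransform(proj(n,q).astype(np.float32),np.float32([[0,0],[300,0],[300,300],[0,300]]))
    o=cv2.warpPerspective(np.load(n+"0.npy")[:,:,::-1],M,(300,300),flags=cv2.INTER_CUBIC); cv2.line(o,(150,0),(150,300),(255,255,0),1);cv2.line(o,(0,150),(300,150),(255,255,0),1)
    cv2.imwrite(f"/tmp/{n}{f}.png",o)
L=lambda n:cv2.imread(f"/tmp/{n}.png")
cv2.imwrite("pics/rect.png",np.vstack([np.hstack([L("topsh"),L("scenesh")]),np.hstack([L("tophub"),L("scenehub")])]))
E
```

```text
[[306.60606061 178.        ]
 [306.9        179.        ]
 [307.03488372 180.        ]
 [307.47619048 184.        ]
 [307.88235294 185.        ]
 [308.12790698 186.        ]] [[303.         182.55284553]
 [304.         182.57638889]
 [305.         182.09782609]
 [310.         181.58088235]
 [311.         181.46376812]]
bar angles 8.799442 -82.37899
cross centre [507.547   -95.77113] [[307.32973695 181.95230647]] [[211.10301471 195.95703714]]
arm ang 2.5440497 [525.7282  242.36804]
hub rect ((200.5, 198.0), (12.0, 13.0), 90.0)
hub ctr [462.33370358 238.751945    30.        ] [[321.13979608 182.81045033]]
knob [577.83338317 245.3010469   51.        ] 115.68520528126231 3.2453295664371247
```

View pics/rect.png

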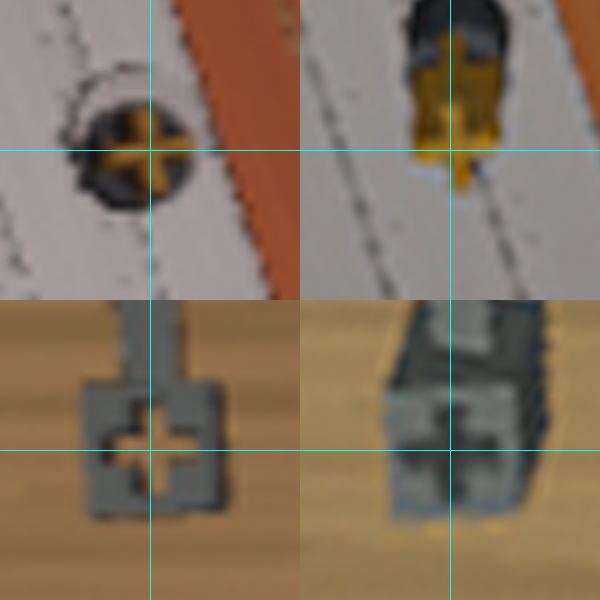

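Emit:
arm_command(deltas=[{"fingers": -1,"slide": [0,0,0],"yaw": 8},{"fingers": -1,"slide": [0,0,0],"yaw": 0}])

```text
clock: 0.3
ee_pos: [0.2272, -0.4731, 0.2498]
orientation: [-0.0, 0.988, 0.153, -0.0]
force: [0.2, -0.9, -1.4]
gripper_width: 1.001
```

```bash
cat >> h.py <<'E'
def pose():
    s=state(); q=s["orientation"]; m=R.from_quat([q[1],q[2],q[3],q[0]]).as_matrix()
    return s,m,np.degrees(np.arctan2(m[1,0],m[0,0]))
def go(x,y,z,ang=None):
    s,m,a=pose(); print("t",s["clock"],"pos",s["ee_pos"].round(4),"ang",a.round(2),"tilt",m[2,:2].round(3),"j",s["joint_pos"].round(2),"F",s["force"].round(1),"T",s["ft_torque"].round(2),"w",round(s["gripper_width"],3))
    print("slide",(m.T@(np.array([x,y,z])-s["ee_pos"])).round(4),"yaw",None if ang is None else round(-((ang-a+180)%360-180),2))
E
python3 -c "
from h import *
go(.4625,.2385,.12,183);go(.4625,.2385,.12,3)"
```

```text
t 0.3 pos [ 0.2272 -0.4731  0.2498] ang 17.62 tilt [-0.    -0.001] j [-1.12  0.13 -0.04  1.41  0.    1.71] F [ 0.2 -0.9 -1.4] T [ 0.02  0.01 -0.03] w 1.001
slide [ 0.4397 -0.6068  0.1304] yaw -165.38
t 0.3 pos [ 0.2272 -0.4731  0.2498] ang 17.62 tilt [-0.    -0.001] j [-1.12  0.13 -0.04  1.41  0.    1.71] F [ 0.2 -0.9 -1.4] T [ 0.02  0.01 -0.03] w 1.001
slide [ 0.4397 -0.6068  0.1304] yaw 14.62
```

Emit:
arm_command(deltas=[{"fingers": -1,"slide": [0,0,0],"yaw": -8.5},{"fingers": -1,"slide": [0,0,0],"yaw": -8.5},{"fingers": -1,"slide": [0,0,0],"yaw": -8.5},{"fingers": -1,"slide": [0,0,0],"yaw": -8.5},{"fingers": -1,"slide": [0,0,0],"yaw": -8.5},{"fingers": -1,"slide": [0,0,0],"yaw": -8.5},{"fingers": -1,"slide": [0,0,0],"yaw": -8.5},{"fingers": -1,"slide": [0,0,0],"yaw": -8.5},{"fingers": -1,"slide": [0,0,0],"yaw": -8.5},{"fingers": -1,"slide": [0,0,0],"yaw": -8.5},{"fingers": -1,"slide": [0,0,0],"yaw": -8.5},{"fingers": -1,"slide": [0,0,0],"yaw": -8.5}])

```text
clock: 1.5
ee_pos: [0.2272, -0.4731, 0.25]
orientation: [-0.0, 0.498, 0.867, 0.0]
force: [-0.1, -1.0, 0.8]
gripper_width: 0.999
```

Emit:
arm_command(deltas=[{"fingers": -1,"slide": [0,0,0],"yaw": -8.5},{"fingers": -1,"slide": [0,0,0],"yaw": -8.5},{"fingers": -1,"slide": [0,0,0],"yaw": -8.5},{"fingers": -1,"slide": [0,0,0],"yaw": -8.5},{"fingers": -1,"slide": [0,0,0],"yaw": -8.5},{"fingers": -1,"slide": [0,0,0],"yaw": -8.5},{"fingers": -1,"slide": [0,0,0],"yaw": -8.5},{"fingers": -1,"slide": [0,0,0],"yaw": -3.9},{"fingers": -1,"slide": [0,0,0],"yaw": 0}])

```text
clock: 2.4
ee_pos: [0.2273, -0.4731, 0.25]
orientation: [-0.0, -0.028, 1.0, 0.0]
force: [0.9, 0.4, -1.0]
gripper_width: 0.997
```

```bash
python3 -c "
from h import *
go(.4625,.2385,.12,183)"
```

```text
t 2.4 pos [ 0.2273 -0.4731  0.25  ] ang -176.78 tilt [0.    0.001] j [-1.12  0.13 -0.04  1.41 -0.   -1.18] F [ 0.9  0.4 -1. ] T [-0.03  0.   -0.01] w 0.997
slide [-0.2749  0.6972  0.1303] yaw 0.22
```

Emit:
arm_command(deltas=[{"fingers": -1,"slide": [-0.0153,0.0387,0],"yaw": 0},{"fingers": -1,"slide": [-0.0153,0.0387,0],"yaw": 0},{"fingers": -1,"slide": [-0.0153,0.0387,0],"yaw": 0},{"fingers": -1,"slide": [-0.0153,0.0387,0],"yaw": 0},{"fingers": -1,"slide": [-0.0153,0.0387,0],"yaw": 0},{"fingers": -1,"slide": [-0.0153,0.0387,0],"yaw": 0},{"fingers": -1,"slide": [-0.0153,0.0387,0],"yaw": 0},{"fingers": -1,"slide": [-0.0153,0.0387,0],"yaw": 0},{"fingers": -1,"slide": [-0.0153,0.0387,0],"yaw": 0},{"fingers": -1,"slide": [-0.0153,0.0387,0],"yaw": 0},{"fingers": -1,"slide": [-0.0153,0.0387,0],"yaw": 0},{"fingers": -1,"slide": [-0.0153,0.0387,0],"yaw": 0}])

```text
clock: 3.6
ee_pos: [0.386, 0.002, 0.2504]
orientation: [0.0, -0.027, 1.0, -0.0]
force: [-0.3, -0.4, 0.5]
gripper_width: 1.001
```

Emit:
arm_command(deltas=[{"fingers": -1,"slide": [-0.0153,0.0387,0],"yaw": 0},{"fingers": -1,"slide": [-0.0153,0.0387,0],"yaw": 0},{"fingers": -1,"slide": [-0.0153,0.0387,0],"yaw": 0},{"fingers": -1,"slide": [-0.0153,0.0387,0],"yaw": 0},{"fingers": -1,"slide": [-0.0153,0.0387,0.02],"yaw": 0},{"fingers": -1,"slide": [-0.0153,0.0387,0.03],"yaw": 0},{"fingers": -1,"slide": [0,0,0.04],"yaw": 0},{"fingers": -1,"slide": [0,0,0.04],"yaw": 0},{"fingers": -1,"slide": [0,0,0],"yaw": 0},{"fingers": -1,"slide": [0,0,0],"yaw": 0}])

```text
clock: 4.6
ee_pos: [0.4645, 0.2359, 0.1214]
orientation: [-0.001, -0.027, 1.0, -0.0]
force: [-0.3, -0.6, 0.8]
gripper_width: 0.999
```

```bash
python3 -c "
from h import *
go(.4625,.2385,.025,183)
im=snapshot('scene'); cv2.imwrite('pics/s1.png',cv2.resize(im[120:240,250:410,::-1],None,fx=5,fy=5))"
```

```text
t 4.6 pos [0.4645 0.2359 0.1214] ang -176.94 tilt [ 0.001 -0.001] j [ 0.47  0.15 -0.29  1.13  0.    0.42] F [-0.3 -0.6  0.8] T [ 0.1  -0.05  0.  ] w 0.999
slide [0.0017 0.0028 0.0964] yaw 0.06
```

View pics/s1.png

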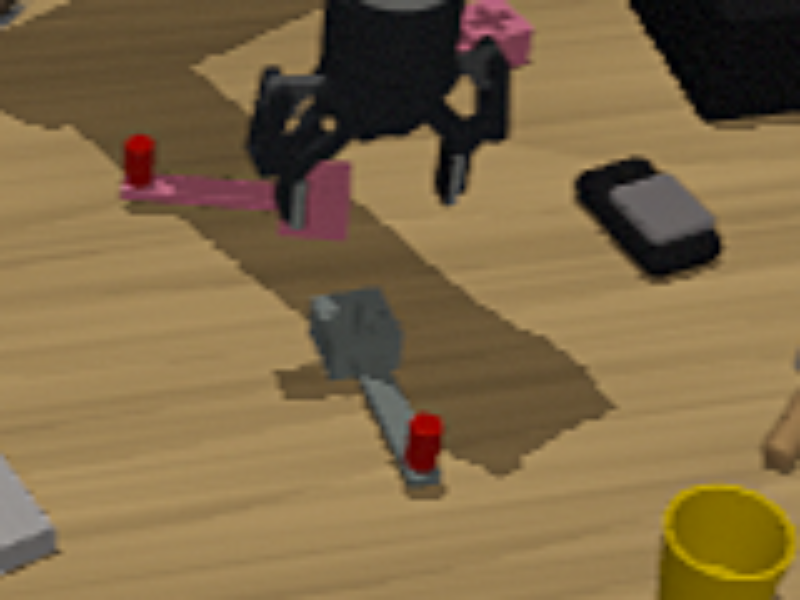

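The gripper is open and straddles the grey hub along ±y. Its fingers are at crop (295,205) and (450,180), and the hub is at (355,330). I descend and grip.

Emit:
arm_command(deltas=[{"fingers": -1,"slide": [0.0017,0.0028,0.025],"yaw": 0},{"fingers": -1,"slide": [0,0,0.025],"yaw": 0},{"fingers": -1,"slide": [0,0,0.025],"yaw": 0},{"fingers": -1,"slide": [0,0,0.0214],"yaw": 0},{"fingers": -1,"slide": [0,0,0],"yaw": 0},{"fingers": -1,"slide": [0,0,0],"yaw": 0},{"fingers": -0.4,"slide": [0,0,0],"yaw": 0},{"fingers": 1,"slide": [0,0,0],"yaw": 0},{"fingers": 1,"slide": [0,0,0],"yaw": 0},{"fingers": 1,"slide": [0,0,0],"yaw": 0},{"fingers": 1,"slide": [0,0,0],"yaw": 0},{"fingers": 1,"slide": [0,0,0],"yaw": 0}], grip_force=50)

```text
clock: 5.85
ee_pos: [0.4638, 0.239, 0.026]
orientation: [0.001, -0.027, 1.0, 0.0]
force: [-1.0, -1.4, 6.1]
gripper_width: 0.506
```

```bash
python3 -c "
from h import *
go(.4625,.2385,.025,183)"
```

```text
t 5.85 pos [0.4638 0.239  0.026 ] ang -176.95 tilt [-0.002  0.   ] j [ 0.48  0.22 -0.44  0.91 -0.    0.42] F [-1.  -1.4  6.1] T [-0.27  0.13  0.  ] w 0.506
slide [ 0.0013 -0.0004  0.001 ] yaw 0.05
```

Emit:
arm_command(deltas=[{"fingers": 1,"slide": [0,0,-0.01],"yaw": 0},{"fingers": 1,"slide": [0,0,-0.02],"yaw": 0},{"fingers": 1,"slide": [0,0,-0.03],"yaw": 0},{"fingers": 1,"slide": [0,0,-0.03],"yaw": 0},{"fingers": 1,"slide": [0,0,-0.03],"yaw": 0},{"fingers": 1,"slide": [0,0,0],"yaw": 0},{"fingers": 1,"slide": [0,0,0],"yaw": 0}])

```text
clock: 6.55
ee_pos: [0.4631, 0.2389, 0.1449]
orientation: [0.0, -0.027, 1.0, 0.0]
force: [0.3, -0.6, -4.0]
gripper_width: 0.501
```

```bash
python3 -c "
from h import *
go(.509,-.096,.145,188.3)
for n in('scene','top'):
    im=snapshot(n); np.save(n+'2.npy',im)
a=np.load('scene2.npy')[100:240,240:400,::-1];b=np.load('top2.npy')[120:260,150:280,::-1]
cv2.imwrite('pics/s2.png',cv2.resize(np.hstack([a,b]),None,fx=2.7,fy=2.7))"
```

```text
t 6.55 pos [0.4631 0.2389 0.1449] ang -176.94 tilt [-0.001  0.   ] j [ 0.48  0.14 -0.26  1.17  0.    0.42] F [ 0.3 -0.6 -4. ] T [-0.05  0.03 -0.01] w 0.501
slide [-2.800e-02 -3.368e-01 -2.000e-04] yaw -5.24
```

View pics/s2.png

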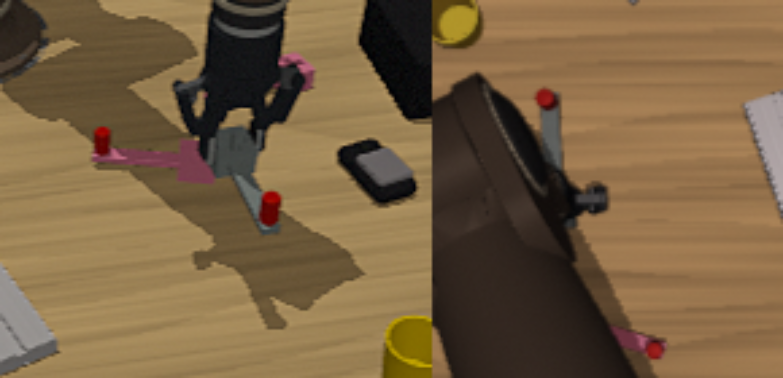

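The lever is held and level. The knob shows at about (270,200) in the scene part of the crop and (545,98) in the top part. I use it to check the lever's position in the hand.

```bash
python3 - <<'E'
from h import *
z=.145-.026+.051
for n,box in (("top",(170,140,200,165)),("scene",(330,165,350,190))):
    im=np.load(n+"2.npy").astype(int); x0,y0,x1,y1=box; c=im[y0:y1,x0:x1]; red=(c[...,0]>110)&(c[...,1]<50)
    ys,xs=np.nonzero(red); print(n,xs.mean()+x0,ys.mean()+y0,xs.min()+x0,ys.min()+y0,xs.max()+x0,ys.max()+y0,len(xs), onz(n,[xs.mean()+x0,ys.mean()+y0],z))
    # top disc only: scene
    if n=="scene":
        print(onz(n,[xs.mean()+x0,ys.min()+y0+2],z))
    t=np.array([.4631,.2389]);k=t+.115*np.array([np.cos(np.radians(3)),np.sin(np.radians(3))]); print("expected",k,proj(n,[*k,z]))
E
```

```text
top 191.03333333333333 155.6 188 153 194 158 30 [[0.57644441 0.24610112 0.17      ]]
expected [0.5779424  0.24491863] [[191.45378765 155.07362453]]
scene 340.03846153846155 172.76923076923077 337 171 343 175 26 [[0.57786176 0.24452783 0.17      ]]
[[0.57874322 0.24425201 0.17      ]]
expected [0.5779424  0.24491863] [[340.19064673 172.77169643]]
```

Emit:
arm_command(deltas=[{"fingers": 1,"slide": [-0.002,-0.02,0],"yaw": 0},{"fingers": 1,"slide": [-0.003,-0.037,0],"yaw": 0},{"fingers": 1,"slide": [-0.003,-0.037,0],"yaw": 0},{"fingers": 1,"slide": [-0.003,-0.037,0],"yaw": 0},{"fingers": 1,"slide": [-0.003,-0.037,0],"yaw": 0},{"fingers": 1,"slide": [-0.003,-0.037,0],"yaw": 0},{"fingers": 1,"slide": [-0.003,-0.037,0],"yaw": 0},{"fingers": 1,"slide": [-0.003,-0.037,0],"yaw": 0},{"fingers": 1,"slide": [-0.003,-0.037,0],"yaw": 0},{"fingers": 1,"slide": [-0.002,-0.0208,0],"yaw": 0},{"fingers": 1,"slide": [0,0,0],"yaw": -5.2},{"fingers": 1,"slide": [0,0,0],"yaw": 0}])

```text
clock: 7.85
ee_pos: [0.5079, -0.0967, 0.1427]
orientation: [-0.002, -0.071, 0.997, 0.0]
force: [0.3, 0.2, -3.6]
gripper_width: 0.506
```

```bash
python3 - <<'E'
from h import *
go(.5085,-.096,.105,188.3)
for n in('scene','top'):
    im=snapshot(n); np.save(n+'3.npy',im)
a=np.load('scene3.npy')[120:260,150:280,::-1];b=np.load('top3.npy')[100:240,250:380,::-1]
cv2.imwrite('pics/s3.png',cv2.resize(np.hstack([a,b]),None,fx=3,fy=3))
E
```

```text
t 7.85 pos [ 0.5079 -0.0967  0.1427] ang -171.82 tilt [0.003 0.001] j [-0.19  0.14 -0.27  1.17  0.   -0.33] F [ 0.3  0.2 -3.6] T [ 0.04  0.06 -0.04] w 0.506
slide [-0.0009  0.0005  0.0377] yaw -0.12
```

View pics/s3.png

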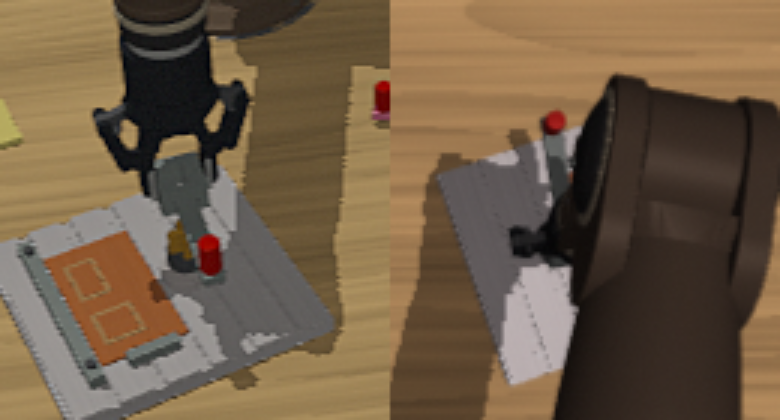

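The hub is above the shaft with the lever level. The brass shows at (180,245) in the crop, below the hub. I come down to just above the splines and take a settled reading.

Emit:
arm_command(deltas=[{"fingers": 1,"slide": [-0.0006,0.0005,0.015],"yaw": 0},{"fingers": 1,"slide": [0,0,0.014],"yaw": 0},{"fingers": 1,"slide": [0,0,0.005],"yaw": 0},{"fingers": 1,"slide": [0,0,0],"yaw": 0},{"fingers": 1,"slide": [0,0,0],"yaw": 0}])

```text
clock: 8.45
ee_pos: [0.5095, -0.0952, 0.111]
orientation: [0.0, -0.072, 0.997, -0.0]
force: [-0.2, 0.3, -3.6]
gripper_width: 0.502
```

```bash
python3 - <<'E'
from h import *
go(.5085,-.096,.105,188.3)
E
```

```text
t 8.45 pos [ 0.5095 -0.0952  0.111 ] ang -171.74 tilt [-0. -0.] j [-0.18  0.15 -0.32  1.1  -0.   -0.33] F [-0.2  0.3 -3.6] T [-0.   -0.03 -0.01] w 0.502
slide [ 0.0012 -0.0007  0.006 ] yaw -0.04
```

Emit:
arm_command(deltas=[{"fingers": 1,"slide": [0.001,-0.0008,0.004],"yaw": 0},{"fingers": 1,"slide": [0,0,0.003],"yaw": 0},{"fingers": 1,"slide": [0,0,0.003],"yaw": 0},{"fingers": 1,"slide": [0,0,0.003],"yaw": 0},{"fingers": 1,"slide": [0,0,0],"yaw": 0}])

```text
clock: 8.95
ee_pos: [0.5084, -0.0965, 0.0972]
orientation: [-0.0, -0.072, 0.997, -0.0]
force: [0.3, -1.0, -3.2]
gripper_width: 0.504
```

```bash
python3 - <<'E'
from h import *
go(.5085,-.096,.076,188.3)
E
```

```text
t 8.95 pos [ 0.5084 -0.0965  0.0972] ang -171.75 tilt [ 0.001 -0.   ] j [-0.19  0.16 -0.34  1.07 -0.   -0.33] F [ 0.3 -1.  -3.2] T [-0.14  0.03  0.01] w 0.504
slide [-0.0002  0.0005  0.0212] yaw -0.05
```

The TCP is 5 mm below spline-contact height with no reaction force, so the cross has entered the hole. I push on gently.

Emit:
arm_command(deltas=[{"fingers": 1,"slide": [0,0,0.004],"yaw": 0},{"fingers": 1,"slide": [0,0,0.004],"yaw": 0},{"fingers": 1,"slide": [0,0,0.004],"yaw": 0},{"fingers": 1,"slide": [0,0,0.004],"yaw": 0},{"fingers": 1,"slide": [0,0,0.003],"yaw": 0},{"fingers": 1,"slide": [0,0,0],"yaw": 0}])

```text
clock: 9.55
ee_pos: [0.5084, -0.0966, 0.0781]
orientation: [-0.0, -0.072, 0.997, -0.0]
force: [1.2, -2.2, -4.8]
gripper_width: 0.508
```

```bash
python3 - <<'E'
from h import *
go(.5085,-.096,.076,188.3)
E
```

```text
t 9.55 pos [ 0.5084 -0.0966  0.0781] ang -171.75 tilt [ 0.001 -0.   ] j [-0.19  0.17 -0.37  1.03 -0.   -0.33] F [ 1.2 -2.2 -4.8] T [-0.41 -0.1   0.06] w 0.508
slide [-0.0002  0.0005  0.0021] yaw -0.05
```

Emit:
arm_command(deltas=[{"fingers": 1,"slide": [0,0,0.001],"yaw": 0},{"fingers": 1,"slide": [0,0,0.001],"yaw": 0},{"fingers": 1,"slide": [0,0,0.001],"yaw": 0},{"fingers": 1,"slide": [0,0,0],"yaw": 0}])

```text
clock: 9.95
ee_pos: [0.5087, -0.0965, 0.076]
orientation: [0.0, -0.072, 0.997, -0.0]
force: [-0.9, -2.6, 0.6]
gripper_width: 0.504
```

```bash
python3 - <<'E'
from h import *
go(.5085,-.096,.076,188.3)
E
```

```text
t 9.95 pos [ 0.5087 -0.0965  0.076 ] ang -171.75 tilt [-0.001 -0.   ] j [-0.19  0.17 -0.38  1.02 -0.   -0.33] F [-0.9 -2.6  0.6] T [-0.42  0.11  0.05] w 0.504
slide [0.0002 0.0005 0.    ] yaw -0.05
```

Emit:
arm_command(deltas=[{"fingers": 1,"slide": [0,0,0.001],"yaw": 0},{"fingers": 1,"slide": [0,0,0],"yaw": 0}])

```text
clock: 10.15
ee_pos: [0.5088, -0.0965, 0.076]
orientation: [0.001, -0.072, 0.997, -0.0]
force: [-3.4, -1.7, 7.9]
gripper_width: 0.506
```

```bash
python3 - <<'E'
from h import *
go(.5085,-.096,.076,188.3)
E
```

```text
t 10.15 pos [ 0.5088 -0.0965  0.076 ] ang -171.74 tilt [-0.001 -0.001] j [-0.19  0.17 -0.38  1.02 -0.   -0.33] F [-3.4 -1.7  7.9] T [-0.37  0.74  0.09] w 0.506
slide [ 0.0002  0.0005 -0.    ] yaw -0.04
```

The hub is seated: z holds at 0.076 m while force rises, which puts its underside at 50 mm. I ease off slightly and start the clockwise swing (positive yaw).

Emit:
arm_command(deltas=[{"fingers": 1,"slide": [0,0,-0.0008],"yaw": 0},{"fingers": 1,"slide": [0,0,0],"yaw": 4},{"fingers": 1,"slide": [0,0,0],"yaw": 4},{"fingers": 1,"slide": [0,0,0],"yaw": 4},{"fingers": 1,"slide": [0,0,0],"yaw": 4},{"fingers": 1,"slide": [0,0,0],"yaw": 0}], grip_force=70)

```text
clock: 10.75
ee_pos: [0.5093, -0.0977, 0.0761]
orientation: [0.001, 0.069, 0.998, -0.001]
force: [-0.1, -6.7, 1.0]
gripper_width: 0.505
```

```bash
python3 - <<'E'
from h import *
go(.5085,-.096,.076,188.3)
E
```

```text
t 10.75 pos [ 0.5093 -0.0977  0.0761] ang 172.14 tilt [-0.002 -0.003] j [-0.19  0.17 -0.37  1.02 -0.   -0.05] F [-0.1 -6.7  1. ] T [-1.27  0.09  0.12] w 0.505
slide [0.001  0.0016 0.0001] yaw -16.16
```

Emit:
arm_command(deltas=[{"fingers": 1,"slide": [0,-0.0006,0],"yaw": 4},{"fingers": 1,"slide": [0,0,0],"yaw": 4},{"fingers": 1,"slide": [0,0,0],"yaw": 4},{"fingers": 1,"slide": [0,0,0],"yaw": 4},{"fingers": 1,"slide": [0,0,0],"yaw": 4},{"fingers": 1,"slide": [0,0,0],"yaw": 4},{"fingers": 1,"slide": [0,0,0],"yaw": 0}])

```text
clock: 11.45
ee_pos: [0.5089, -0.0987, 0.0761]
orientation: [0.001, 0.275, 0.962, -0.002]
force: [-1.1, -7.8, 2.5]
gripper_width: 0.497
```

```bash
python3 - <<'E'
from h import *
go(.5085,-.096,.076,188.3)
E
```

```text
t 11.45 pos [ 0.5089 -0.0987  0.0761] ang 148.13 tilt [-0.003 -0.003] j [-0.19  0.17 -0.37  1.02 -0.    0.37] F [-1.1 -7.8  2.5] T [-1.62  0.32  0.13] w 0.497
slide [0.0017 0.0021 0.0001] yaw -40.17
```

Emit:
arm_command(deltas=[{"fingers": 1,"slide": [-0.0004,-0.0007,0],"yaw": 4},{"fingers": 1,"slide": [0,0,0],"yaw": 4},{"fingers": 1,"slide": [0,0,0],"yaw": 4},{"fingers": 1,"slide": [0,0,0],"yaw": 4},{"fingers": 1,"slide": [0,0,0],"yaw": 4},{"fingers": 1,"slide": [0,0,0],"yaw": 4},{"fingers": 1,"slide": [0,0,0],"yaw": 0}])

```text
clock: 12.15
ee_pos: [0.508, -0.0993, 0.0761]
orientation: [0.001, 0.468, 0.883, -0.002]
force: [-4.8, -8.0, 5.6]
gripper_width: 0.499
```

```bash
python3 - <<'E'
from h import *
go(.5085,-.096,.076,188.3)
im=snapshot('scene'); cv2.imwrite('pics/s4.png',cv2.resize(im[120:260,130:290,::-1],None,fx=4,fy=4))
E
```

```text
t 12.15 pos [ 0.508  -0.0993  0.0761] ang 124.13 tilt [-0.003 -0.002] j [-0.19  0.17 -0.38  1.02 -0.    0.78] F [-4.8 -8.   5.6] T [-1.51  0.87  0.1 ] w 0.499
slide [0.0024 0.0022 0.0001] yaw -64.17
```

View pics/s4.png

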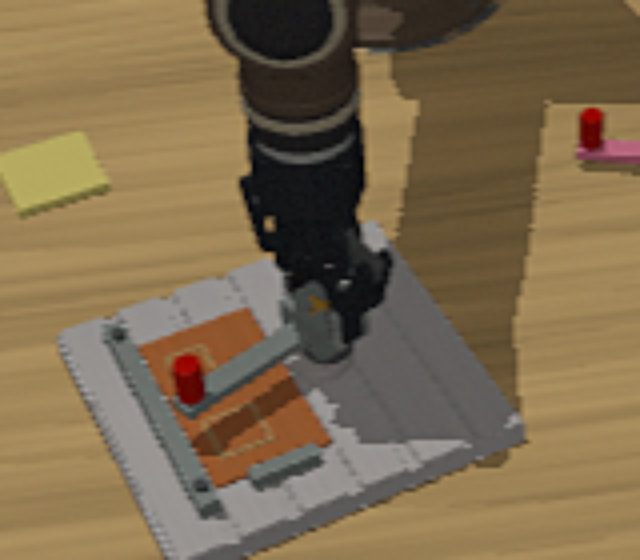

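The lever is seated with brass visible in the hub at (318,305), and it has swung over the board. The knob is at (188,378). I continue slowly to the stop, watching torque.

Emit:
arm_command(deltas=[{"fingers": 1,"slide": [0,0,0],"yaw": 2},{"fingers": 1,"slide": [0,0,0],"yaw": 2},{"fingers": 1,"slide": [0,0,0],"yaw": 2},{"fingers": 1,"slide": [0,0,0],"yaw": 0}])

```text
clock: 12.6
ee_pos: [0.5082, -0.0998, 0.0762]
orientation: [0.001, 0.511, 0.86, -0.003]
force: [-5.2, -12.9, 3.6]
gripper_width: 0.499
```

```bash
python3 - <<'E'
from h import *
go(.5085,-.096,.076,188.3)
E
```

```text
t 12.6 pos [ 0.5082 -0.0998  0.0762] ang 118.6 tilt [-0.005 -0.003] j [-0.19  0.17 -0.37  1.02 -0.01  0.88] F [ -5.2 -12.9   3.6] T [-2.37  0.79  3.42] w 0.499
slide [0.0032 0.0021 0.0001] yaw -69.7
```

Emit:
arm_command(deltas=[{"fingers": 1,"slide": [0,0,0],"yaw": 2},{"fingers": 1,"slide": [0,0,0],"yaw": 1},{"fingers": 1,"slide": [0,0,0],"yaw": 0}])

```text
clock: 12.9
ee_pos: [0.5089, -0.101, 0.0764]
orientation: [0.003, 0.534, 0.846, -0.004]
force: [-2.8, -17.1, 3.0]
gripper_width: 0.499
```

```bash
python3 - <<'E'
from h import *
go(.5085,-.096,.076,188.3)
E
```

```text
t 12.9 pos [ 0.5089 -0.101   0.0764] ang 115.49 tilt [-0.008 -0.003] j [-0.19  0.17 -0.37  1.02 -0.01  0.93] F [ -2.8 -17.1   3. ] T [-3.32  0.33  2.64] w 0.499
slide [0.0047 0.0018 0.0003] yaw -72.81
```

Torque jumped to 3.4 N m at about 69.7° of turn, and 1.2 rad is 68.8°. That is the stop. I take the strain off and release.

Emit:
arm_command(deltas=[{"fingers": 1,"slide": [0,0,0],"yaw": -2},{"fingers": 0.0,"slide": [0,0,0],"yaw": 0},{"fingers": -0.3,"slide": [0,0,0],"yaw": 0},{"fingers": -0.6,"slide": [0,0,0],"yaw": 0},{"fingers": -1,"slide": [0,0,0],"yaw": 0},{"fingers": -1,"slide": [0,0,0],"yaw": 0},{"fingers": -1,"slide": [0,0,0],"yaw": 0}])

```text
clock: 13.6
ee_pos: [0.5085, -0.0976, 0.0755]
orientation: [-0.0, 0.52, 0.854, 0.0]
force: [0.3, 1.3, 0.0]
gripper_width: 1.003
```

Emit:
arm_command(deltas=[{"fingers": -1,"slide": [0,0,-0.01],"yaw": 0},{"fingers": -1,"slide": [0,0,-0.02],"yaw": 0},{"fingers": -1,"slide": [0,0,-0.03],"yaw": 0},{"fingers": -1,"slide": [0,0,-0.04],"yaw": 0},{"fingers": -1,"slide": [0,0,-0.04],"yaw": 0},{"fingers": -1,"slide": [0,0,-0.03],"yaw": 0},{"fingers": -1,"slide": [0,0,0],"yaw": 0}])

```text
clock: 14.3
ee_pos: [0.5102, -0.0981, 0.251]
orientation: [0.004, 0.521, 0.854, 0.002]
force: [1.4, -0.3, -0.1]
gripper_width: 0.997
```

```bash
python3 - <<'E'
from h import *
go(.3,.1,.25,188.3)
E
```

```text
t 14.3 pos [ 0.5102 -0.0981  0.251 ] ang 117.26 tilt [-0.005  0.007] j [-0.19  0.11 -0.06  1.4   0.    0.91] F [ 1.4 -0.3 -0.1] T [-0.02 -0.03 -0.05] w 0.997
slide [ 0.2724 -0.0962 -0.001 ] yaw -71.04
```

Next I move the arm clear of the top view and check.

Emit:
arm_command(deltas=[{"fingers": -1,"slide": [0.034,-0.012,0],"yaw": 0},{"fingers": -1,"slide": [0.034,-0.012,0],"yaw": 0},{"fingers": -1,"slide": [0.034,-0.012,0],"yaw": 0},{"fingers": -1,"slide": [0.034,-0.012,0],"yaw": 0},{"fingers": -1,"slide": [0.034,-0.012,0],"yaw": 0},{"fingers": -1,"slide": [0.034,-0.012,0],"yaw": 0},{"fingers": -1,"slide": [0.034,-0.012,0],"yaw": 0},{"fingers": -1,"slide": [0.034,-0.012,0],"yaw": 0},{"fingers": -1,"slide": [0,0,0],"yaw": 0}])

```text
clock: 15.2
ee_pos: [0.2958, 0.1016, 0.2455]
orientation: [-0.0, 0.518, 0.855, 0.0]
force: [0.0, 0.4, 0.5]
gripper_width: 0.995
```

```bash
python3 - <<'E'
from h import *
for n in('scene','top'):
    im=snapshot(n); np.save(n+'5.npy',im); cv2.imwrite(f'pics/{n}5.png',im[:,:,::-1])
a=np.load('scene5.npy')[160:270,140:270,::-1];b=np.load('top5.npy')[130:240,260:390,::-1]
cv2.imwrite('pics/s5.png',cv2.resize(np.hstack([a,b]),None,fx=3,fy=3))
E
```

```text
(no output)
```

View pics/s5.png

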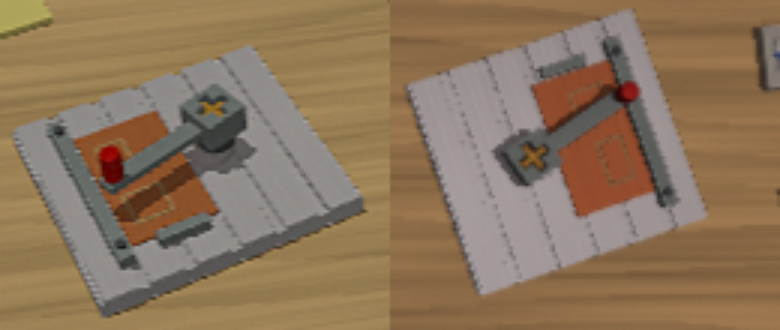

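View pics/top5.png

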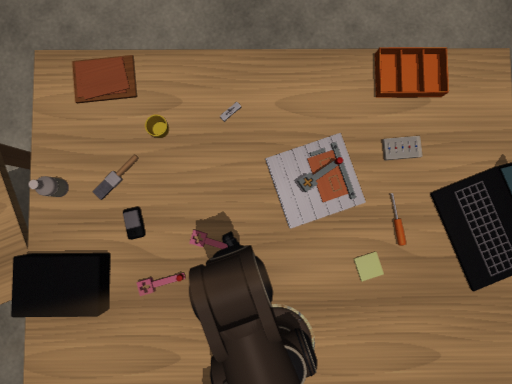

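```bash
python3 - <<'E'
from h import *
im=np.load("top5.npy").astype(int); c=im[150:175,325:350]; red=(c[...,0]>110)&(c[...,1]<50); ys,xs=np.nonzero(red)
kn=onz("top",[xs.mean()+325,ys.mean()+150],.101)[0]; print("knob",kn)
for s in([.5085,-.0972],[.508,-.0963]):
    d=kn[:2]-s; print(np.hypot(*d),np.degrees(np.arctan2(d[1],d[0])))
w=im[...,0]-im[...,2]; print(w[174:192,296:318])
# 4-fold orientation of the brass, before/after
for n in("top0","top5"):
    q=np.load(n+".npy").astype(float);P=np.array([[.5085+a,-.0965+b,.076] for a,b in((.03,.03),(.03,-.03),(-.03,-.03),(-.03,.03))])
    M=cv2.getPerspectiveTransform(proj("top",P).astype(np.float32),np.float32([[0,0],[240,0],[240,240],[0,240]]))
    o=cv2.warpPerspective((q[...,0]-q[...,2]).astype(np.float32),M,(240,240),flags=cv2.INTER_LINEAR); o=np.clip(o-45,0,40)
    Y,X=np.mgrid[:240,:240]; rr=np.hypot(X-120,Y-120);o[rr>68]=0
    cx,cy=(o*X).sum()/o.sum(),(o*Y).sum()/o.sum(); th=np.arctan2(-(X-cx),-(Y-cy)); r2=np.hypot(X-cx,Y-cy)
    print(n,"ctr",.5085-(cy-120)/4000,-.0965-(cx-120)/4000,"ang mod 90",np.degrees(np.angle((o*r2**2*np.exp(4j*th)).sum())/4))
E
```

```text
knob [ 0.57211849 -0.19131497  0.101     ]
0.1135999117983295 -55.94265356731317
0.11462558787933205 -55.987530954863416
[[ 10   8   9   9   9   7   8   5   5   4   2   2   0  -1   1   2   9  15
    5   2   2   2]
 [  9   9   9   9   6   6   6   4   4   2   1   0   1   0   0   1   2   2
    1   0   2   1]
 [  9   8   8   5   4   5   4   2   1   0   0   1   0  -1   0   0   1   0
    0   0   0   1]
 [  9   8   5   5   6   4   3   1   0  -1   0   0   0   1   1   1   0   0
    0   1   1   1]
 [  5   4   4   4   2   0   1   2  30  61  13   0   1   8  25   5   1   0
    1   1   1   3]
 [  4   4   4   1   2   0   0   6  49  86  58   9   7  41  75  65   0   0
    1   0  12  56]
 [  4   2   1   1   0   0   0   1  21  76  92  64  56  82  95  73  11   1
    1  11  57  94]
 [  4   2   1  -1   1   1   1   1   7  45  92 101  87  86  55  16   3   1
    0  17  68 101]
 [  5   4   1   0   0   1   1   0   5  44  85 102  94  61   6   1   0   1
    0   3  25  73]
 [  5   5   3  -1   1   1   1   4  36  81  96  87  90  87  38   1   1   1
    1   0   3  39]
 [  8   5   3   2   0   0  10  42  81  97  69  41
[... 152 characters left out ...]
 5   4  -1   0   1   8  11   2   0  12  38  24   3   0   0
    3   8  18  73]
 [  9   9   7   4   3   1   1   1   1   0   0   1   2   5   2   0   1   4
    9   9  12  57]
 [  9   9   9   8   4   3   1   1   0  -1   0  -1   0   1   3   8   9   8
   10   9  10  21]
 [  9  10  10   8   5   5   4   1   0   1   1   2   1   2   6   9  10  10
    9  10   9  19]
 [ 10  10   8   8   7   5   5   3   0   0   1   3   7   8   8   9   8   9
   10   9   9  12]
 [  9   9   9   9   8   8   4   4   2   0   1   4   9  10  10  10  10   9
    9   9   9   9]]
top0 ctr 0.5070870222620301 -0.09556483193415245 ang mod 90 8.906944003374104
top5 ctr 0.5077340385405014 -0.09584201081832927 ang mod 90 38.178894956427776
```

The check disagrees. The lever points at −56° and the brass turned only about 61°, so the shaft may be several degrees short of the stop, with the hub having slipped in the pads. I will push the knob clockwise with closed fingers until it is firmly stopped.

Emit:
arm_command(deltas=[{"fingers": 1,"slide": [0,0,0],"yaw": 8.3},{"fingers": 1,"slide": [0,0,0],"yaw": 8.3},{"fingers": 1,"slide": [0,0,0],"yaw": 8.3},{"fingers": 1,"slide": [0,0,0],"yaw": 8.3},{"fingers": 1,"slide": [0,0,0],"yaw": 8.3},{"fingers": 1,"slide": [0,0,0],"yaw": 8.3},{"fingers": 1,"slide": [0,0,0],"yaw": 8.3},{"fingers": 1,"slide": [0,0,0],"yaw": 8.3},{"fingers": 1,"slide": [0,0,0],"yaw": 8.3},{"fingers": 1,"slide": [0,0,0],"yaw": 8.3},{"fingers": 1,"slide": [0,0,0],"yaw": 0}], grip_force=30)

```text
clock: 16.4
ee_pos: [0.2992, 0.0994, 0.2452]
orientation: [0.0, 0.956, 0.293, -0.0]
force: [0.3, -0.4, -0.2]
gripper_width: 0.001
```

```bash
python3 - <<'E'
from h import *
go(.5974,-.1664,.25,34)
E
```

```text
t 16.4 pos [0.2992 0.0994 0.2452] ang 34.12 tilt [-0.001 -0.   ] j [ 0.32 -0.27 -0.42  1.43 -0.    2.87] F [ 0.3 -0.4 -0.2] T [-0.03  0.04 -0.01] w 0.001
slide [ 0.0978  0.3873 -0.0049] yaw 0.12
```

Twelve rows of (0.008, 0.032), then I look again.

Emit:
arm_command(deltas=[{"fingers": 1,"slide": [0.0082,0.0323,0],"yaw": 0},{"fingers": 1,"slide": [0.0082,0.0323,0],"yaw": 0},{"fingers": 1,"slide": [0.0082,0.0323,0],"yaw": 0},{"fingers": 1,"slide": [0.0082,0.0323,0],"yaw": 0},{"fingers": 1,"slide": [0.0082,0.0323,0],"yaw": 0},{"fingers": 1,"slide": [0.0082,0.0323,0],"yaw": 0},{"fingers": 1,"slide": [0.0082,0.0323,0],"yaw": 0},{"fingers": 1,"slide": [0.0082,0.0323,0],"yaw": 0},{"fingers": 1,"slide": [0.0082,0.0323,0],"yaw": 0},{"fingers": 1,"slide": [0.0082,0.0323,0],"yaw": 0},{"fingers": 1,"slide": [0.0082,0.0323,0],"yaw": 0},{"fingers": 1,"slide": [0.0082,0.0323,0],"yaw": 0}])

```text
clock: 17.6
ee_pos: [0.599, -0.1672, 0.2447]
orientation: [-0.0, 0.955, 0.296, -0.0]
force: [0.1, 0.6, 0.9]
gripper_width: 0.001
```

Emit:
arm_command(deltas=[{"fingers": 1,"slide": [0,0,0.03],"yaw": 0},{"fingers": 1,"slide": [0,0,0.04],"yaw": 0},{"fingers": 1,"slide": [0,0,0.03],"yaw": 0},{"fingers": 1,"slide": [0,0,0],"yaw": 0},{"fingers": 1,"slide": [0,0,0],"yaw": 0}])

```text
clock: 18.1
ee_pos: [0.5978, -0.1656, 0.1454]
orientation: [-0.0, 0.956, 0.295, -0.001]
force: [0.1, 0.1, -0.1]
gripper_width: -0.001
```

```bash
python3 - <<'E'
from h import *
go(.5974,-.1664,.084,34)
im=snapshot('scene'); cv2.imwrite('pics/s6.png',cv2.resize(im[120:270,120:280,::-1],None,fx=4,fy=4))
E
```

```text
t 18.1 pos [ 0.5978 -0.1656  0.1454] ang 34.31 tilt [-0.001 -0.001] j [-0.27  0.32 -0.02  1.23 -0.    2.27] F [ 0.1  0.1 -0.1] T [-0.03  0.02 -0.01] w -0.001
slide [-0.0007  0.0004  0.0614] yaw 0.31
```

View pics/s6.png

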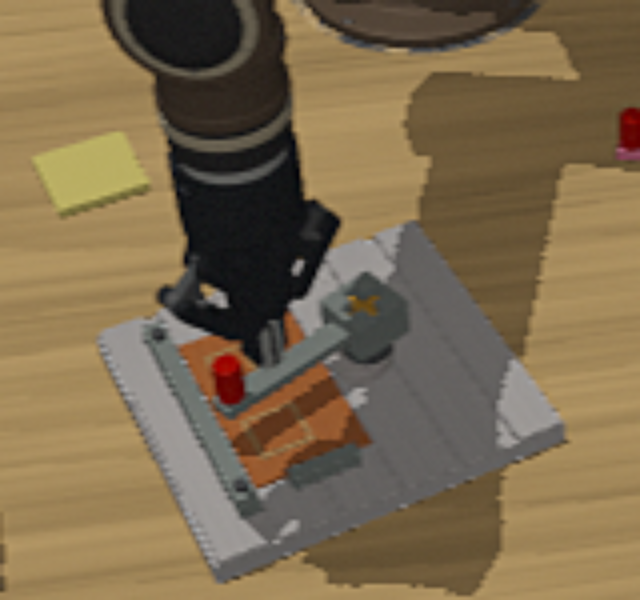

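The closed fingertips at (270,345) stand above the board beside the arm, on its counter-clockwise side. I lower them and push along −tool x.

Emit:
arm_command(deltas=[{"fingers": 1,"slide": [0,0,0.03],"yaw": 0},{"fingers": 1,"slide": [0,0,0.03],"yaw": 0},{"fingers": 1,"slide": [0,0,0],"yaw": 0},{"fingers": 1,"slide": [-0.006,0,0],"yaw": 0},{"fingers": 1,"slide": [-0.004,0,0],"yaw": 0},{"fingers": 1,"slide": [0,0,0],"yaw": 0}])

```text
clock: 18.75
ee_pos: [0.5904, -0.1713, 0.0878]
orientation: [0.001, 0.956, 0.294, 0.001]
force: [-0.5, -0.5, -0.1]
gripper_width: 0.0
```

```bash
python3 - <<'E'
from h import *
go(.5974,-.1664,.084,34)
E
```

```text
t 18.75 pos [ 0.5904 -0.1713  0.0878] ang 34.23 tilt [0.002 0.003] j [-0.28  0.34 -0.13  1.1  -0.    2.26] F [-0.5 -0.5 -0.1] T [-0.    0.01 -0.07] w 0.0
slide [ 0.0085 -0.0002  0.0039] yaw 0.23
```

Emit:
arm_command(deltas=[{"fingers": 1,"slide": [-0.002,0,0],"yaw": 0},{"fingers": 1,"slide": [-0.002,0,0],"yaw": 0},{"fingers": 1,"slide": [-0.002,0,0],"yaw": 0},{"fingers": 1,"slide": [0,0,0],"yaw": 0}])

```text
clock: 19.15
ee_pos: [0.5846, -0.174, 0.0855]
orientation: [-0.0, 0.956, 0.294, -0.0]
force: [-0.3, 0.4, 0.3]
gripper_width: 0.002
```

```bash
python3 - <<'E'
from h import *
go(.5974,-.1664,.084,34)
E
```

```text
t 19.15 pos [ 0.5846 -0.174   0.0855] ang 34.25 tilt [-0. -0.] j [-0.29  0.33 -0.15  1.09 -0.    2.25] F [-0.3  0.4  0.3] T [0.04 0.02 0.04] w 0.002
slide [0.0149 0.0009 0.0015] yaw 0.25
```

Emit:
arm_command(deltas=[{"fingers": 1,"slide": [-0.002,0,0],"yaw": 0},{"fingers": 1,"slide": [-0.002,0,0],"yaw": 0},{"fingers": 1,"slide": [0,0,0],"yaw": 0}])

```text
clock: 19.45
ee_pos: [0.582, -0.1759, 0.0856]
orientation: [-0.0, 0.956, 0.295, 0.001]
force: [3.1, 1.7, -0.5]
gripper_width: -0.004
```

```bash
python3 - <<'E'
from h import *
go(.5974,-.1664,.084,34)
E
```

```text
t 19.45 pos [ 0.582  -0.1759  0.0856] ang 34.27 tilt [0.002 0.   ] j [-0.29  0.33 -0.15  1.09  0.    2.25] F [ 3.1  1.7 -0.5] T [ 0.44 -0.52  0.06] w -0.004
slide [0.0181 0.0008 0.0017] yaw 0.27
```

Emit:
arm_command(deltas=[{"fingers": 1,"slide": [-0.002,0,0],"yaw": 0},{"fingers": 1,"slide": [-0.002,0,0],"yaw": 0},{"fingers": 1,"slide": [0,0,0],"yaw": 0}])

```text
clock: 19.75
ee_pos: [0.5804, -0.177, 0.086]
orientation: [-0.001, 0.955, 0.295, 0.003]
force: [8.1, 6.5, -1.7]
gripper_width: -0.003
```

```bash
python3 - <<'E'
from h import *
go(.5974,-.1664,.084,34)
E
```

```text
t 19.75 pos [ 0.5804 -0.177   0.086 ] ang 34.34 tilt [ 0.006 -0.   ] j [-0.3   0.32 -0.16  1.09  0.    2.24] F [ 8.1  6.5 -1.7] T [ 1.31 -1.73  0.09] w -0.003
slide [0.02   0.0008 0.0021] yaw 0.34
```

Emit:
arm_command(deltas=[{"fingers": 1,"slide": [-0.002,0,0],"yaw": 0},{"fingers": 1,"slide": [-0.001,0,0],"yaw": 0},{"fingers": 1,"slide": [0,0,0],"yaw": 0},{"fingers": 1,"slide": [0,0,0],"yaw": 0}])

```text
clock: 20.15
ee_pos: [0.5795, -0.1777, 0.0863]
orientation: [-0.001, 0.955, 0.296, 0.004]
force: [13.2, 10.7, -2.5]
gripper_width: -0.0
```

```bash
python3 - <<'E'
from h import *
go(.5974,-.1664,.084,34)
for n in('scene','top'):
    im=snapshot(n); np.save(n+'7.npy',im)
a=np.load('scene7.npy')[160:270,140:270,::-1];b=np.load('top7.npy')[130:240,260:390,::-1]
cv2.imwrite('pics/s7.png',cv2.resize(np.hstack([a,b]),None,fx=3,fy=3))
E
```

```text
t 20.15 pos [ 0.5795 -0.1777  0.0863] ang 34.41 tilt [0.009 0.   ] j [-0.3   0.32 -0.16  1.09  0.01  2.24] F [13.2 10.7 -2.5] T [ 2.03 -2.59  0.06] w -0.0
slide [0.0211 0.0008 0.0025] yaw 0.41
```

View pics/s7.png

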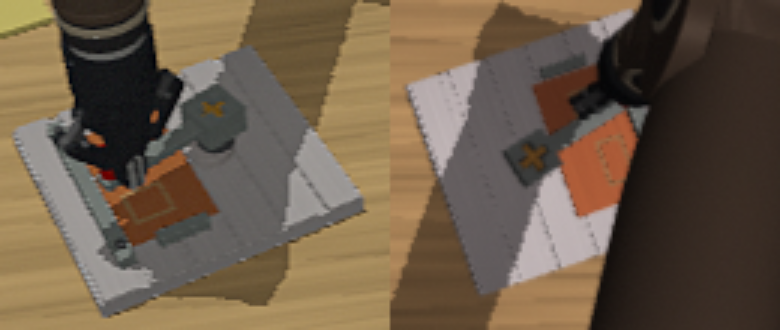

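The knob takes 17 N (about 1.8 N m) without moving, so this is the hard stop. It also agrees with the bed: its edge lies at about 16–17°, so the shaft started about 8° (0.14 rad) turned, and the brass now stands at about −52°, about 69° from the bed axis. I back away and do the final check.

Emit:
arm_command(deltas=[{"fingers": 1,"slide": [0.008,0,0],"yaw": 0},{"fingers": 1,"slide": [0.015,0,0],"yaw": 0},{"fingers": 1,"slide": [0,0,0],"yaw": 0},{"fingers": 1,"slide": [0,0,-0.03],"yaw": 0},{"fingers": 1,"slide": [0,0,-0.045],"yaw": 0},{"fingers": 1,"slide": [0,0,-0.045],"yaw": 0},{"fingers": 1,"slide": [0,0,-0.045],"yaw": 0},{"fingers": 1,"slide": [0,0,0],"yaw": 0}])

```text
clock: 21.05
ee_pos: [0.5964, -0.1681, 0.2576]
orientation: [0.003, 0.956, 0.294, 0.004]
force: [2.0, -0.3, 0.3]
gripper_width: -0.001
```

Emit:
arm_command(deltas=[{"fingers": 1,"slide": [-0.01,-0.035,0],"yaw": 0},{"fingers": 1,"slide": [-0.01,-0.035,0],"yaw": 0},{"fingers": 1,"slide": [-0.01,-0.035,0],"yaw": 0},{"fingers": 1,"slide": [-0.01,-0.035,0],"yaw": 0},{"fingers": 1,"slide": [-0.01,-0.035,0],"yaw": 0},{"fingers": 1,"slide": [-0.01,-0.035,0],"yaw": 0},{"fingers": 1,"slide": [-0.01,-0.035,0],"yaw": 0},{"fingers": 1,"slide": [-0.01,-0.035,0],"yaw": 0},{"fingers": 1,"slide": [-0.01,-0.035,0],"yaw": 0},{"fingers": 1,"slide": [-0.01,-0.035,0],"yaw": 0},{"fingers": 1,"slide": [0,0,0],"yaw": 0}])

```text
clock: 22.15
ee_pos: [0.3121, 0.0669, 0.2503]
orientation: [-0.0, 0.955, 0.296, -0.0]
force: [0.1, -0.0, 0.5]
gripper_width: -0.0
```

```bash
python3 - <<'E'
from h import *
for n in('scene','top'):
    im=snapshot(n); np.save(n+'8.npy',im)
a=np.load('scene8.npy')[160:270,140:270,::-1];b=np.load('top8.npy')[130:240,260:390,::-1]
cv2.imwrite('pics/s8.png',cv2.resize(np.hstack([a,b]),None,fx=3,fy=3))
cv2.imwrite('pics/scene8.png',np.load('scene8.npy')[:,:,::-1])
im=np.load("top8.npy").astype(int); c=im[150:175,325:350]; red=(c[...,0]>110)&(c[...,1]<50); ys,xs=np.nonzero(red)
p=[xs.mean()+325,ys.mean()+150];kn=onz("top",p,.101)[0]; d=kn[:2]-[.508,-.0965]; print(p,kn,np.hypot(*d),np.degrees(np.arctan2(d[1],d[0])))
# height check by two-view triangulation of knob
s=np.load("scene8.npy").astype(int);c=s[205:230,165:190];red=(c[...,0]>110)&(c[...,1]<50);ys,xs=np.nonzero(red);print(xs.mean()+165,ys.min()+205,ys.max()+205,"expected top centre, knob base",proj("scene",[*kn[:2],.101]),proj("scene",[*kn[:2],.069]))
# bed edge angle: front-left edge in z=.022
m=((abs(im[...,0]-im[...,2])<22)&(im[...,0]>90)).astype(np.uint8); m[:, :255]=0;m[:,370:]=0;m[:125]=0;m[235:]=0
cs,_=cv2.findContours(m,cv2.RETR_EXTERNAL,cv2.CHAIN_APPROX_NONE);c=max(cs,key=cv2.contourArea)
b=cv2.boxPoints(cv2.minAreaRect(c));w=onz("top",b,.022)[:,:2]
for i in range(4): e=w[(i+1)%4]-w[i]; print(np.hypot(*e).round(3),np.degrees(np.arctan2(e[1],e[0]))%90)
E
```

```text
[np.float64(339.7142857142857), np.float64(159.76190476190476)] [ 0.57211849 -0.19131497  0.101     ] 0.1144598593816583 -55.93152925238561
175.92857142857142 209 213 expected top centre, knob base [[176.65403057 210.55893191]] [[178.15488599 218.84153969]]
0.263 19.029108518277653
0.239 17.878446766565048
0.26 18.70594760695039
0.238 18.648165313434276
```

View pics/s8.png

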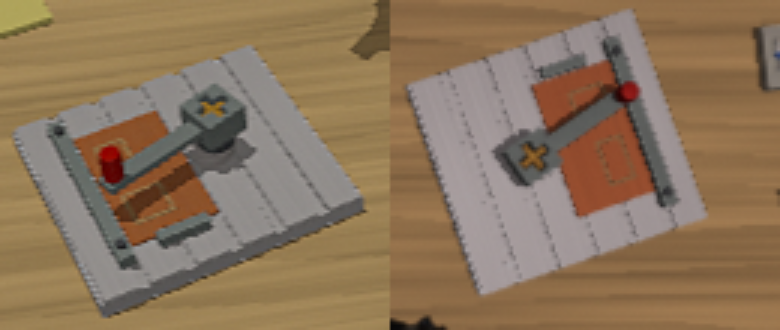

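View pics/scene8.png

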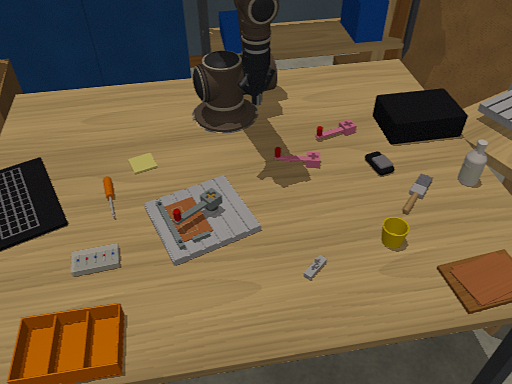

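The lever sits flat on the shaft with brass showing in the hub. The knob is exactly where it was before the 17 N push, and the bystanders have not moved. I hand in.

```bash
python3 -c "
from rig import *
print(hand_in())"
```

```text
the job is handed in; nothing more can be done
None
```

The grey lever is on the cam shaft, pushed fully home and swung clockwise to the stop. I let go of it and handed the job in at about 22 s. `hand_in()` reports no verdict.

- **Seating:** when I pressed down, the hub stopped with its underside at about 50 mm, the shoulder's height. In the last pictures the knob's height agrees and brass shows in the hole.
- **Stop:** torque rose to 3.4 N m at the end of the swing. The camera then showed the shaft had turned only about 61°, not 68.8°, so I pushed the knob again. At 17 N (about 1.8 N m) it held firm, and the final picture shows the knob in the same place.
- **Why 61° is enough:** the shaft seems to have started about 0.15 rad already turned. Measured from the bed's axis, the splines end at about 70°, which fits 1.2 rad within the roughly 2° measuring error. That zero position is inferred from the bed's orientation, not measured.
- **Slip:** the hub turned about 7° in the pads at the stop, with no visible effect on the lever.
- **Other things:** the bystanders and the pink look-alikes look unmoved in the pictures, and no wrist force I read went above about 20 N.

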